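Drip tray home under the cup draining stand

TASK

Push the steel drip tray along the bench with the fingertips, in between the two legs at the open end of the cup draining stand, until it is fully home against the stand's rear rail. Only push it: do not lift or tip it, do not knock the two cups draining on the stand, and leave everything else on the bench where it is. Finish with the hand clear.

Things in the scene. Friction and masses are not known exactly. Their poses are not given: they have to be found in the camera images.
- drip_tray: Loose rectangular steel drip tray with a perforated plate flush in its top, about 0.45 kg: 150 mm wide (its x), 230 mm long (its y), 30 mm high, plain upright walls, corners rounded to 12 mm radius. It lies flat on the bench (height 0) and slides with dry friction; origin at the centre of its underside. Both ends are alike; its +y end starts nearest the stand.
- stand: Cup draining stand of steel tube, bolted down. Four upright round legs, 14 mm thick, at x = +-85.5, y = +-85 mm: 157 mm clear between the legs of a pair. Wire deck 135 mm up, gallery rail to 167 mm at the sides and rear, side stretchers 75 mm up. The tray goes in along the stand's +y. Fully home, the tray's centre is at x = 0, y = -36 mm here. Origin on the bench, midway between the four legs, z up.
- stand_mouth (a point): The open end of the stand: point on the bench midway between the two front legs' centres (stand x = 0, y = -85 mm). Axes as the stand's: x from leg to leg, y into the stand. When the tray is home its last 59 mm stand out in front of these legs.
- stand_stop (a point): Middle of the rear rail's front face, 18 mm above the bench (stand x = 0, y = +79 mm): a 12 mm round bar joining the rear legs, which stops the tray's leading end when it is fully home. Axes as the stand's.
- cup_a: Small steel cup draining upside down on the stand's deck, 73 mm across, 74 mm high; origin at the centre of its lower rim. Not to be knocked.
- cup_b: The second, identical cup on the deck. Not to be knocked.
- tumbler: Open steel tumbler standing on the bench beyond the stand (from the robot), 74 mm across, 80 mm high; origin at the centre of its underside. To be left alone.
- rice_bowl: Round steel rice bowl with a lid on, past the rear of the stand, 108 mm across, 71 mm high; origin at the centre of its underside. To be left alone.
- brush: Flat brush with a wooden handle, 170 mm long (its x), 42 mm wide, 20 mm high, lying beyond the tray (from the robot); origin under the middle of its length. To be left alone.
- pump_bottle: Blue pump soap bottle, 64 mm across, 176 mm high, at the right of the bench, at the sink end; origin at the centre of its underside. To be left alone.

How it is judged:
On the way, in this order (a step that is already met when the one before it is completed fails the run):
1. the tray's leading end is between the two front legs (y of drip_tray in the frame of stand above -0.18 m and x of drip_tray in the frame of stand between -0.012 and 0.012 m and angle between the y axis of drip_tray and the y axis of stand, either way round below 0.15 rad and height (world z) of drip_tray below 0.006 m), for 0.05 s.
2. the tray is fully home against the rear rail (y of drip_tray in the frame of stand between -0.042 and -0.032 m and x of drip_tray in the frame of stand between -0.008 and 0.008 m and angle between the y axis of drip_tray and the y axis of stand, either way round below 0.06 rad and height (world z) of drip_tray below 0.004 m and angle between drip_tray's own z axis and vertical below 0.04 rad and linear speed of drip_tray below 0.01 m/s), for 0.2 s.
At the end, for the whole second after the job is handed in: The tray lies flat and at rest on the bench between the stand's legs, square to the stand (within 0.06 rad) and centred within 8 mm, its far end within 6 mm of the rear rail (all of step 2); the robot touches nothing.
It fails at once if the tray is lifted or tipped (height (world z) of drip_tray above 0.008 m or angle between drip_tray's own z axis and vertical above 0.1 rad).
It fails at once if a cup on the stand is moved or tipped (distance of any of cup_a, cup_b from where it was at the start of the episode above 0.015 m or angle between any of cup_a, cup_b's own z axis and vertical above 0.25 rad).
It fails at once if the tumbler, rice bowl or pump bottle is moved or tipped (distance of any of tumbler, rice_bowl, pump_bottle from where it was at the start of the episode above 0.015 m or angle between any of tumbler, rice_bowl, pump_bottle's own z axis and vertical above 0.25 rad).
It fails at once if the brush is moved (distance of brush from where it was at the start of the episode above 0.015 m).
It also fails if it takes over 72 s, if anything falls off the work surface, if the arm or the gripper's body presses on something with over 40 N, if the wrist force passes 120 N, or if a joint passes its speed limit or range.

ROBOT

A 6-joint arm with a two-finger parallel gripper is mounted at the origin on the work surface. World frame = base frame: x ahead of the robot, y to its left, z up, the work surface at z = 0. Lengths are in m, angles in rad, forces in N, time in s.
With the tool pointing down it reaches from about 0.375 to 0.75 m from the base axis. Payload 9 kg.
Tool frame: the origin (TCP) lies at the very end of the fingers, on their centre line; the grasp point (between the pads) lies 19 mm behind it; z points along the fingers, y is the direction in which the jaws open and shut (so a half turn about z gives the same grasp; the last joint's range is limited). The gripper opens to 85 mm and grips with 20 to 120 N. Pads are 22 mm wide; open, the fingers measure 114 mm over their backs; the gripper's body (76 mm by 85 mm) begins 54 mm behind the grasp point. The pads swing forward as they close: fully open they stand 13 mm farther back than shut.
Start: joints at [0.99, 0.104, 0.097, 1.564, 0, 1.353], TCP at [0.213, 0.561, 0.231] pointing down, gripper open.
Joint ranges: [-2.99, 2.99], [-0.84, 1.86], [-1.1, 1.16], [-1.84, 2.11], [-1.51, 1.56], [-3.14, 3.14]. Speed limits (rad/s): [2.22, 2.22, 2.57, 3.14, 3.14, 3.14].

INTERFACE

Orientations are given as a unit quaternion [w, x, y, z].
In Python, from rig import manip gives the robot as it stands.
- The arm moves only by the shell command python3 -m crank 'ROWS' [FORCE]. ROWS is text: rows parted by semicolons, each of 5 numbers parted by spaces: the shift along the tool's x, y, z in m, then the turn about the tool's z in degrees, then the opening, from 0 (shut) to 1 (fully open). In form: tx ty tz twist grip; .... A call has 1 to 12 rows; each row shifts and turns the commanded pose from where the row before left it, along the tool's axes as they then stand; what a row does not reach is not made up. A row lasts 1/12 s, in which the tool goes at most 41.7 mm and 7.16 degrees, less where a joint would pass 70% of its speed; a pose out of reach is approached as far as the arm can. A call is refused whole if a number of a shift passes 0.0417 or a number of a turn 7.16, either way. A call with a gripper value outside its range is refused whole. The fingers move at their own pace and stop on an object; FORCE is the grip in N (left out, the last holds). Time passes only in rows, so rows that do not move let the fingers close. It gives the time, the measured TCP pose, the force and the opening at its end, in the units of the state.
- manip.get_state(): the state, without advancing time (a new reading comes with each control period).
- manip.capture(name): name is "scene" or "side" or "wrist"; returns a dict with "img" (420x560x3 uint8, blue, green, red), "mtx" (3x3 intrinsics, pixels), "position" and "rotation" of the camera in the world. Camera axes: x right, y down, z forward; pixel columns grow to the right and rows downward; lengths in m; the calibration is good to about 2 mm. A picture is of the moment at which its call begins. There is no depth.
- manip.close_job(): hands the job in, once; it reports no verdict.
The state is a dict: "clock": time; "q": joint angles; "joint_velocities": joint speeds; "tau": joint torques, N m; "tool_pos": TCP position; "tcp_rot": TCP orientation; "force": force on the tool from outside, world axes, zero at the start; "wrist_torque": the same for the moment, N m; "finger_gap": finger opening in m.
Only numpy, scipy, OpenCV 4.12 (cv2) and the standard library are available. Lean on these libraries where they do the work, as an engineer would, in place of code of your own. Each camera call takes 0.05 s, during which the arm holds its last target. There are 200 camera calls.

## Working session

There is one attempt and no reset: what is moved stays moved. The work goes in short steps, Python scripts to look and compute and a shell command to move; the robot and the scene stay as the last step left them, time stands still between calls to the robot, and variables do not carry over. Pictures are saved under pics/ and viewed, about 8 in all and at most 12, crops included, and the job is handed in when it is done.

```bash
mkdir -p pics; ls
python3 - <<'E'
from rig import manip
import cv2,json,numpy as np
s=manip.get_state();print({k:np.round(v,3).tolist() for k,v in s.items()})
for n in ("scene","side"):
    c=manip.capture(n);cv2.imwrite(f"pics/{n}0.png",cv2.resize(c["img"],(800,600),interpolation=cv2.INTER_CUBIC))
    json.dump({k:np.asarray(c[k]).tolist() for k in("mtx","position","rotation")},open(f"{n}0.json","w"));print(n,c["mtx"],c["position"],c["rotation"])
E
```

```text
pics
{'clock': 0.0, 'q': [0.99, 0.105, 0.096, 1.564, 0.0, 1.353], 'joint_velocities': [0.002, -0.0, 0.003, -0.001, 0.002, 0.001], 'tau': [-0.003, -55.693, 50.365, 0.017, -0.0, 0.0], 'tool_pos': [0.213, 0.561, 0.23], 'tcp_rot': [-0.0, 0.18, 0.984, -0.001], 'force': [-0.542, 0.319, 0.201], 'wrist_torque': [0.052, 0.012, 0.015], 'finger_gap': 0.085}
scene [[485.67048337   0.         277.70094506]
 [  0.         485.67048337 210.56828182]
 [  0.           0.           1.        ]] [1.62129608 0.16690656 1.23106385] [-0.24276291  0.59764823  0.70949026 -0.28373638]
side [[391.18307939   0.         279.88161234]
 [  0.         391.18307939 204.68180741]
 [  0.           0.           1.        ]] [ 1.22824444 -0.1879448   1.04397313] [-0.24083588  0.76028086  0.57297826 -0.18885709]
```

View pics/scene0.png

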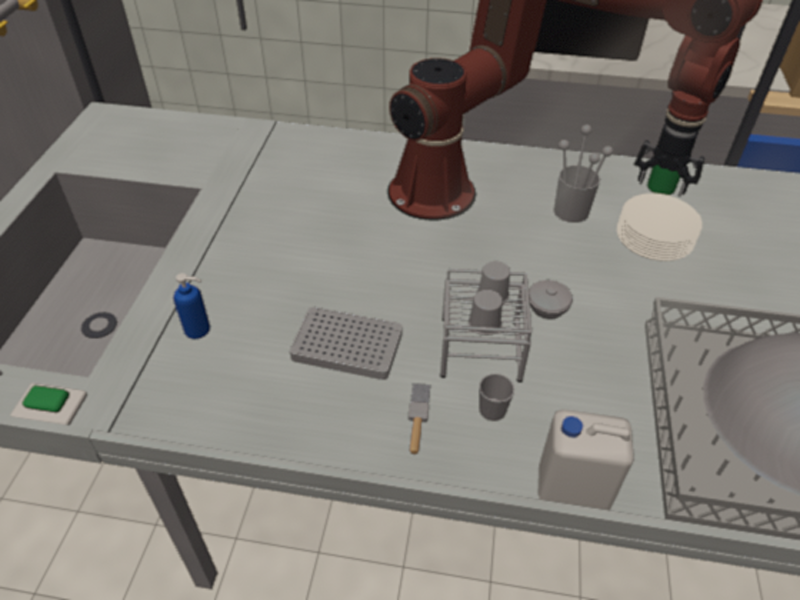

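View pics/side0.png

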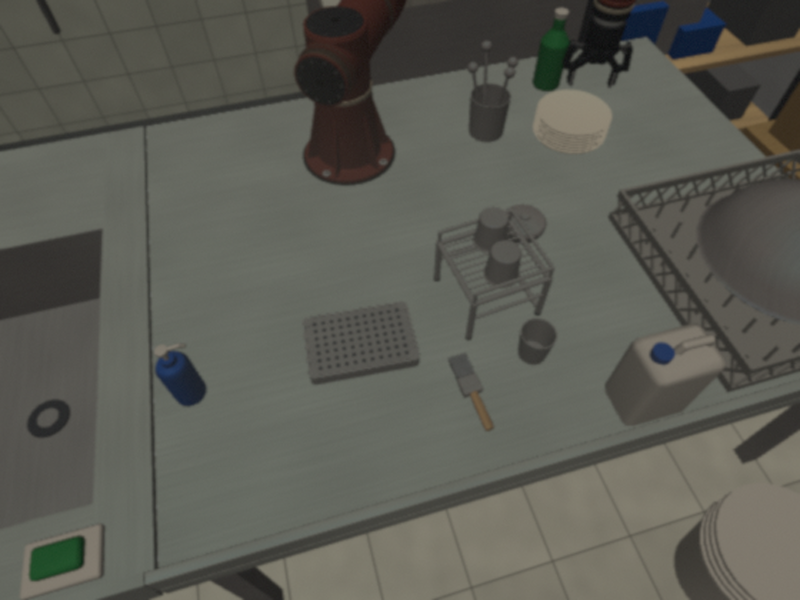

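The scene view shows the tray at about (347,342) and the stand at (487,320), with legs meeting the bench near (444,375) and (521,378). In the side view the tray is at (362,342) and the stand at (495,270). I'll enlarge both.

```bash
cat > h.py <<'E'
import numpy as np,cv2,json
from scipy.spatial.transform import Rotation as R
def cam(c):
    q=np.asarray(c["rotation"],float)
    M=R.from_quat(np.r_[q[1:],q[0]]).as_matrix() if q.size==4 else q
    return np.asarray(c["mtx"]),np.asarray(c["position"]),M
def proj(c,P):
    K,p,M=cam(c);u=(np.atleast_2d(P)-p)@M@K.T
    return u[:,:2]/u[:,2:]
def ray(c,uv,z):
    K,p,M=cam(c);uv=np.atleast_2d(uv)
    d=np.c_[uv,np.ones(len(uv))]@np.linalg.inv(K).T@M.T
    return p+d*((z-p[2])/d[:,2])[:,None]
E
python3 - <<'E'
from rig import manip
from h import *
for n,(x,y,w,h) in {"scene":(200,180,190,100),"side":(200,140,200,135)}.items():
    c=manip.capture(n);print(n,proj(c,[0,0,0])*800/560)
    cv2.imwrite(f"pics/{n}1.png",cv2.resize(c["img"][y:y+h,x:x+w],None,fx=4,fy=4,interpolation=cv2.INTER_CUBIC))
E
```

```text
scene [[431.46076424 190.7855311 ]]
side [[349.35947324 152.40759674]]
```

View pics/scene1.png

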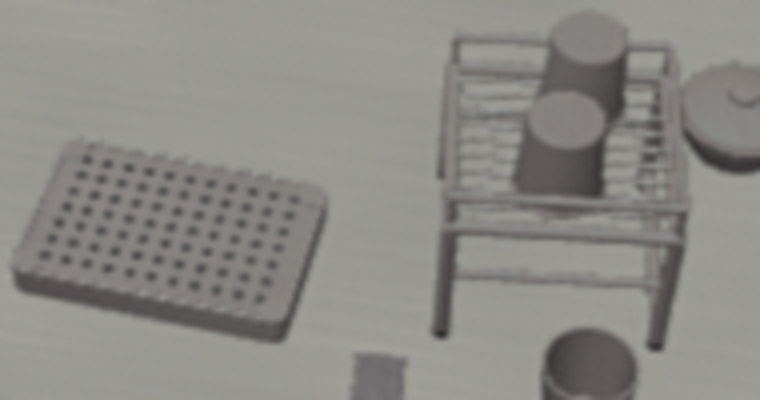

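View pics/side1.png

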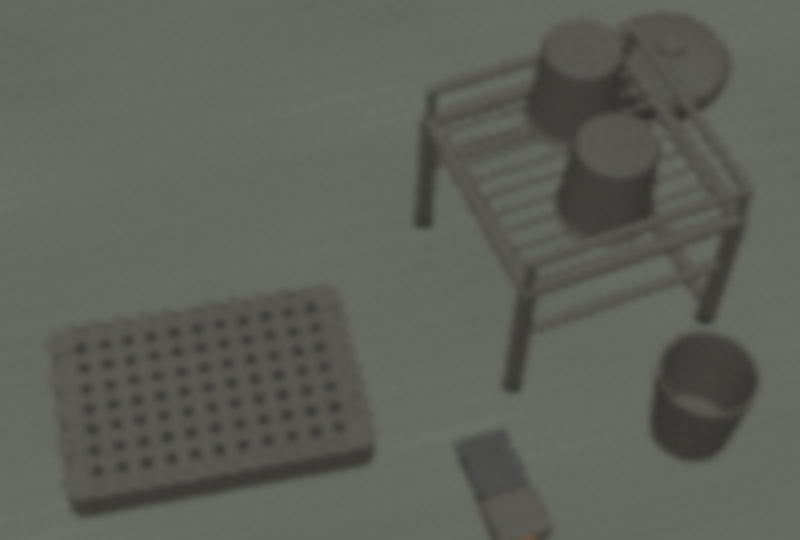

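The crops show the legs' feet: scene front-far (440,335) and rear-far (656,347); side front-near (424,225), front-far (513,388) and rear-far (706,319). The tray's corner holes are at scene (88,160), (290,215), (260,298), (45,255) and side (81,348), (311,308), (340,428), (97,471). The open end faces the tray.

```bash
cat > fit.py <<'E'
from h import *
from scipy.optimize import least_squares
S=json.load(open("scene0.json"));D=json.load(open("side0.json"))
fS=lambda a:(np.array(a)+.5)/4-.5+[200,180]
fD=lambda a:(np.array(a)+.5)/4-.5+[200,140]
def place(p,L):
    c,s=np.cos(p[2]),np.sin(p[2]);L=np.asarray(L,float)
    return np.c_[p[0]+c*L[:,0]-s*L[:,1],p[1]+s*L[:,0]+c*L[:,1],L[:,2]]
# stand: feet centres
a,b=.0855,.085
Ls=[[a,-b,0],[a,b,0]];us=fS([(440,333),(656,345)])
Ld=[[-a,-b,0],[a,-b,0],[a,b,0]];ud=fD([(424,223),(513,386),(706,317)])
f=lambda p:np.r_[(proj(S,place(p,Ls))-us).ravel(),(proj(D,place(p,Ld))-ud).ravel()]
r=least_squares(f,[.5,.2,0]);st=r.x;print("stand",st,np.round(r.fun,1))
hs=fS([(88,160),(290,215),(260,298),(45,255)]);hd=fD([(81,348),(311,308),(340,428),(97,471)])
H=lambda p:[[-p[3],-p[4],.03],[-p[3],p[4],.03],[p[3],p[4],.03],[p[3],-p[4],.03]]
f=lambda p:np.r_[(proj(S,place(p,H(p)))-hs).ravel(),(proj(D,place(p,H(p)))-hd).ravel()]
r=least_squares(f,[.6,-.1,0,.055,.09]);t=r.x;print("tray",t,np.round(r.fun,1))
c,s=np.cos(st[2]),np.sin(st[2]);d=t[:2]-st[:2]
print("tray in stand",c*d[0]+s*d[1],-s*d[0]+c*d[1],np.degrees(t[2]-st[2]))
print("home",place(st,[[0,-.036,0],[0,-.2,0]]))
print("pump",ray(S,[[195*.7,330*.7]],0), "brush",ray(S,[[420*.7,390*.7],[415*.7,450*.7]],.02),"tumbler",ray(S,[[495*.7,408*.7]],0))
E
python3 fit.py
```

```text
stand [0.5691018  0.19053792 0.10095343] [ 0.3 -0.4 -0.1 -0.4  0.   0.1  0.1  0.2  0.1  0.4]
tray [ 0.61773806 -0.11485379 -0.09073568  0.05220183  0.08984352] [-0.2  0.1  0.9 -3.2 -0.3 -0.  -0.2 -0.7  0.6  0.9  0.7  1.6 -0.2  0.4
  0.  -0. ]
tray in stand 0.017610628468605227 -0.3087384843255502 -10.982976941579457
home [[ 0.57272996  0.15472122  0.        ]
 [ 0.58925821 -0.00844378  0.        ]]
pump [[ 0.63068472 -0.47794022  0.        ]] brush [[0.7272751  0.07220506 0.02      ]
 [0.87607701 0.08384392 0.02      ]] tumbler [[0.73205478 0.23603064 0.        ]]
```

```bash
sed -i 's/(290,215)/(297,198)/' fit.py; python3 fit.py; python3 -m crank '0 0 -0.01 6.2 1; 0 0 -0.01 6.2 1; 0 0 -0.01 6.2 1; 0 0 -0.01 6.2 1; 0 0 -0.01 6.2 1; 0 0 -0.01 6.2 1; 0 0 -0.01 6.2 1; 0 0 -0.01 6.2 1; 0 0 -0.01 6.2 1; 0 0 -0.01 6.2 1; 0 0 -0.01 6.2 1; 0 0 -0.01 6.2 1'
```

```text
stand [0.5691018  0.19053792 0.10095343] [ 0.3 -0.4 -0.1 -0.4  0.   0.1  0.1  0.2  0.1  0.4]
tray [ 0.61565563 -0.11446061 -0.07793041  0.0543696   0.09017458] [-0.1 -0.6 -0.5 -0.1  0.1 -0.2 -0.2 -0.3  0.2  0.1  0.3  0.2  0.1  0.1
  0.3  0.3]
tray in stand 0.015578422337445302 -0.308137434552893 -10.249289227334044
home [[ 0.57272996  0.15472122  0.        ]
 [ 0.58925821 -0.00844378  0.        ]]
pump [[ 0.63068472 -0.47794022  0.        ]] brush [[0.7272751  0.07220506 0.02      ]
 [0.87607701 0.08384392 0.02      ]] tumbler [[0.73205478 0.23603064 0.        ]]
clock: 1.2
tool_pos: [0.2129, 0.5609, 0.3516]
tcp_rot: [0.0, 0.74, 0.672, -0.0]
force: [0.1, -0.5, 0.5]
finger_gap: 0.0854
```

```bash
r='' ; python3 -m crank '-0.029 0.026 0 0 1; -0.029 0.026 0 0 1; -0.029 0.026 0 0 1; -0.029 0.026 0 0 1; -0.029 0.026 0 0 1; -0.029 0.026 0 0 1; -0.029 0.026 0 0 1; -0.029 0.026 0 0 1; -0.029 0.026 0 0 1; -0.029 0.026 0 0 1; -0.029 0.026 0 0 1; -0.029 0.026 0 0 1'
python3 -m crank '-0.037 0.013 0 0 1; -0.037 0.013 0 0 1; -0.037 0.013 0 0 1; -0.037 0.013 0 0 1; -0.037 0.013 0 0 1; -0.037 0.013 0 0 1; -0.037 0.013 0 0 1; -0.037 0.013 0 0 1; -0.037 0.013 0 0 1; -0.037 0.013 0 0 1; -0.037 0.013 0 0 1; -0.037 0.013 0 0 1'
```

```text
clock: 2.2
tool_pos: [0.493, 0.1844, 0.3513]
tcp_rot: [-0.0, 0.738, 0.674, 0.0]
force: [1.4, 0.8, 0.7]
finger_gap: 0.0856
clock: 3.2
tool_pos: [0.6075, -0.272, 0.3511]
tcp_rot: [-0.0, 0.738, 0.674, 0.0]
force: [0.4, 0.5, 0.2]
finger_gap: 0.0853
```

```bash
python3 -m crank '0 0 0.031 0 1; 0 0 0.031 0 1; 0 0 0.031 0 1; 0 0 0.031 0 1; 0 0 0.031 0 1; 0 0 0.031 0 1; 0 0 0.031 0 1; 0 0 0.031 0 1; 0 0 0.031 0 1; 0 0 0.031 0 1; 0 0 0.02 0 1; 0 0 0.014 0 1'
python3 - <<'E'
from rig import manip
from h import *
a=[]
for n,(x,y,w,h) in {"scene":(120,150,200,130),"side":(120,160,200,130)}.items():
    c=manip.capture(n)
    a.append(cv2.resize(c["img"][y:y+h,x:x+w],(460,299),interpolation=cv2.INTER_CUBIC))
cv2.imwrite("pics/c.png",np.vstack(a))
E
```

```text
clock: 4.2
tool_pos: [0.6059, -0.269, 0.0039]
tcp_rot: [-0.002, 0.738, 0.674, -0.0]
force: [-0.1, 0.5, -0.4]
finger_gap: 0.0854
```

View pics/c.png

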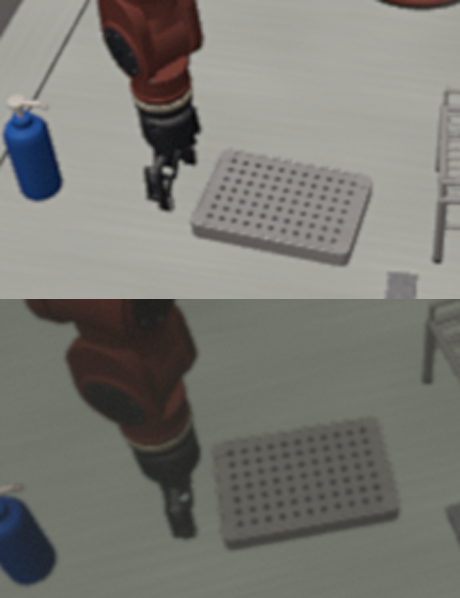

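Both views show the hand behind the tray's trailing end, clear by about 30 mm and roughly square to it. Next I'll push along an arc that turns the tray about 11° counterclockwise and brings it onto the stand axis.

```bash
python3 -m crank '0.008 0.004 0 0 1; 0.008 0.004 0 0 1; 0.006 0 0 0 1; 0.004 0 0 0 1; 0.004 0 0 0 1; 0.006 -0.0003 0 -0.6 1; 0.006 -0.0003 0 -0.7 1; 0.006 -0.0003 0 -0.7 1; 0.006 -0.0003 0 -0.7 1; 0.006 -0.0003 0 -0.7 1; 0.006 -0.0003 0 -0.7 1; 0 0 0 0 1'
python3 - <<'E'
from rig import manip
from h import *
a=[]
for n,(x,y,w,h) in {"scene":(170,170,200,110),"side":(170,150,200,110)}.items():
    c=manip.capture(n)
    a.append(cv2.resize(c["img"][y:y+h,x:x+w],None,fx=2.72,fy=2.72,interpolation=cv2.INTER_CUBIC))
cv2.imwrite("pics/d.png",np.vstack(a))
E
```

```text
clock: 5.3
tool_pos: [0.6183, -0.2032, 0.0071]
tcp_rot: [-0.001, 0.713, 0.701, 0.0]
force: [-0.8, 0.1, -0.2]
finger_gap: 0.0852
```

View pics/d.png

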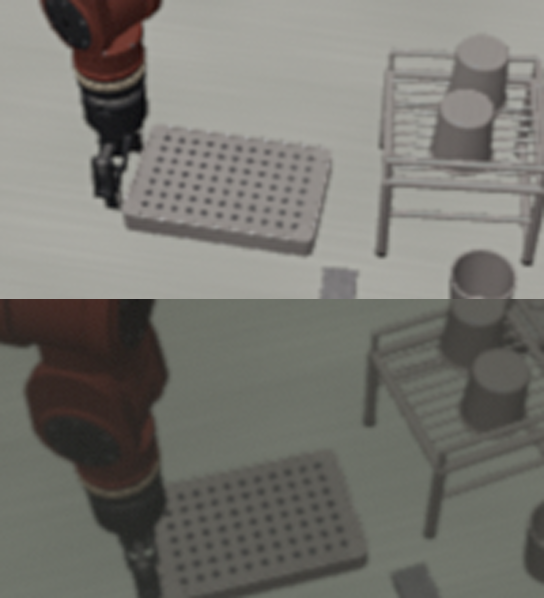

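The tray is in contact with the fingers and turning. It is still flat in both views, with corner holes at scene (164,139) and (317,161). I'll add a hole-grid fit (11 x 7 at 18 mm) to measure its pose from both cameras without viewing more pictures.

```bash
cat > loc.py <<'E'
from h import *
from rig import manip
from scipy.optimize import minimize,differential_evolution
from scipy.ndimage import map_coordinates
from scipy.spatial.transform import Rotation as R
st=np.array([.5691,.1905,.1010])
def place(p,L):
    c,s=np.cos(p[2]),np.sin(p[2])
    return np.c_[p[0]+c*L[:,0]-s*L[:,1],p[1]+s*L[:,0]+c*L[:,1],L[:,2]]
X,Y=np.meshgrid(np.arange(-3,4)*.018,np.arange(-5,6)*.018);G=np.c_[X.ravel(),Y.ravel(),0*X.ravel()+.03]
def instand(x,y):
    c,s=np.cos(st[2]),np.sin(st[2]);d=np.array([x,y])-st[:2];return np.array([c*d[0]+s*d[1],-s*d[0]+c*d[1]])
def tool():
    s=manip.get_state();q=s["tcp_rot"];M=R.from_quat([q[1],q[2],q[3],q[0]]).as_matrix()
    return np.array(s["tool_pos"]),np.arctan2(M[1,1],M[0,1])
def loc(names=("scene","side"),off=.125):
    t,yaw=tool();g=[t[0]-off*np.sin(yaw),t[1]+off*np.cos(yaw),yaw];cs=[]
    for n in names:
        c=manip.capture(n);im=cv2.cvtColor(c["img"],cv2.COLOR_BGR2GRAY)
        b=cv2.GaussianBlur(cv2.morphologyEx(im,cv2.MORPH_BLACKHAT,np.ones((5,5))),(0,0),.7).astype(float)
        cs.append((c,np.minimum(b,40)))
    def sc(p,k=None):
        return -sum(map_coordinates(b,proj(c,place(p,G)).T[::-1],order=1).mean() for c,b in(cs if k is None else [cs[k]]))
    r=differential_evolution(sc,[(g[0]-.03,g[0]+.03),(g[1]-.02,g[1]+.02),(g[2]-.15,g[2]+.15)],seed=1,popsize=20)
    p=r.x;ks=[minimize(sc,p,args=(k,),method="Nelder-Mead").x for k in range(len(cs))]
    for w,v in [("both",p)]+list(zip(names,ks)):
        print(w,"world",np.round(v,4),"in stand mm",np.round(instand(*v[:2])*1000,1),"deg",round(np.degrees(v[2]-st[2]),2))
    print("score",-r.fun);ts=instand(*t[:2])
    print("tcp",np.round(t,4),"in stand mm",np.round(ts*1000,1),"deg",round(np.degrees(yaw-st[2]),2))
if __name__=="__main__":loc()
E
python3 loc.py
```

```text
both world [ 0.6087 -0.0782 -0.0151] in stand mm [  12.3 -271.3] deg -6.65
scene world [ 0.6098 -0.0779 -0.0162] in stand mm [  13.4 -271.1] deg -6.72
side world [ 0.6071 -0.0786 -0.0157] in stand mm [  10.7 -271.6] deg -6.69
score 44.37887095645394
tcp [ 0.6179 -0.2038  0.0066] in stand mm [   8.8 -397.2] deg -6.82
```

```bash
python3 -m crank '0.006 -0.0002 0.003 -0.7 1; 0.006 -0.0002 0 -0.7 1; 0.006 -0.0002 0 -0.7 1; 0.006 -0.0002 0 -0.7 1; 0.006 -0.0002 0 -0.7 1; 0.006 -0.0002 0 -0.7 1; 0.006 -0.0002 0 -0.7 1; 0.006 -0.0002 0 -0.7 1; 0.006 -0.0002 0 -0.6 1; 0.003 -0.0002 0 -0.4 1; 0 0 0 0 1'; python3 loc.py
```

```text
clock: 6.42
tool_pos: [0.6145, -0.147, 0.0043]
tcp_rot: [-0.0, 0.672, 0.741, 0.0]
force: [-0.3, -0.4, 0.3]
finger_gap: 0.0853
both world [ 0.5914 -0.0239  0.0999] in stand mm [   0.6 -215.6] deg -0.06
scene world [ 0.5926 -0.0236  0.0989] in stand mm [   1.8 -215.4] deg -0.12
side world [ 0.5897 -0.0244  0.0996] in stand mm [  -1.1 -215.9] deg -0.08
score 41.31900350268059
tcp [ 0.6145 -0.147   0.0043] in stand mm [  11.1 -340.3] deg -0.19
```

The tray is now square to the stand (−0.1°) and about 1 mm off its axis. Before it goes in, I'll overlay the model of the legs and the tray to check them.

Run:
```python
from loc import *
a=[]
p=[.5914,-.0239,.0999]
for n,(x,y,w,h) in {"scene":(235,180,160,92),"side":(230,140,160,105)}.items():
    c=manip.capture(n);k=5 if n=="scene" else 5
    im=cv2.resize(c["img"][y:y+h,x:x+w],None,fx=k,fy=k,interpolation=cv2.INTER_CUBIC)
    im=cv2.convertScaleAbs(im,alpha=1.5)
    def pl(P,col):cv2.polylines(im,[np.round((proj(c,P)-[x,y]+.5)*k-.5).astype(int)],False,col,1)
    for i in(-1,1):
        for j in(-1,1):
            for d in(-.007,.007):
                pl(place(st,np.array([[i*.0855+d*(1 if n=="scene" else .85),j*.085+(0 if n=="scene" else d*.5),z] for z in(0,.13)])) ,(0,0,255))
    pl(place(p,np.array([[-.075,-.115,.03],[.075,-.115,.03],[.075,.115,.03],[-.075,.115,.03],[-.075,-.115,.03]])),(0,255,0))
    cv2.imwrite(f"pics/o_{n}.png",im);a.append(cv2.resize(im,None,fx=.6,fy=.6,interpolation=cv2.INTER_AREA) if 0 else im)
cv2.imwrite("pics/o.png",cv2.resize(np.vstack(a),None,fx=.609,fy=.609,interpolation=cv2.INTER_AREA))
```

```text
(no output)
```

View pics/o_side.png

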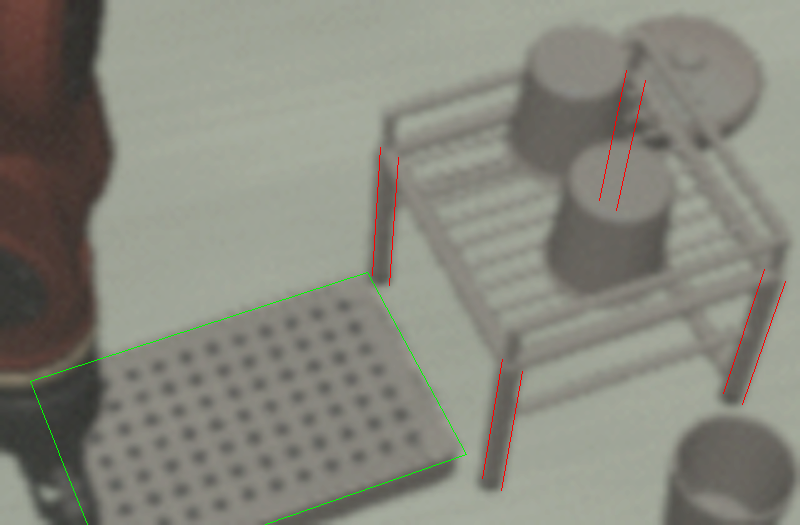

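View pics/o_scene.png

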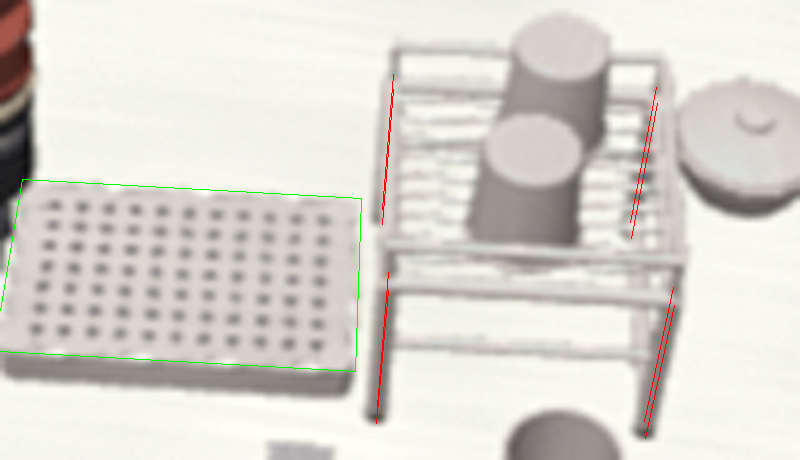

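The overlay matches both views to about 1 mm: the side front legs' feet are at (381,281) and (492,485), and the tray's leading corners at (368,273) and (466,454). The tray's far edge is in line with the gap, so I'll go in straight and watch the side force.

```bash
python3 -m crank '0.005 0 0 -0.2 1; 0.005 0 0 0 1; 0.005 0 0 0 1; 0.005 0 0 0 1; 0.005 0 0 0 1; 0.005 0 0 0 1; 0.005 0 0 0 1; 0.005 0 0 0 1; 0.005 0 0 0 1; 0.005 0 0 0 1; 0.003 0 0 0 1; 0 0 0 0 1'; python3 loc.py
```

```text
clock: 7.62
tool_pos: [0.6093, -0.0943, 0.0043]
tcp_rot: [-0.0, 0.671, 0.742, 0.0]
force: [-0.0, -0.1, -0.3]
finger_gap: 0.0857
both world [0.586  0.0285 0.0984] in stand mm [   0.5 -162.9] deg -0.15
scene world [0.5873 0.0287 0.0959] in stand mm [   1.8 -162.8] deg -0.29
side world [0.5842 0.0281 0.1037] in stand mm [  -1.4 -163.1] deg 0.16
score 38.63043627227197
tcp [ 0.6093 -0.0943  0.0043] in stand mm [  11.3 -287.4] deg -0.03
```

```bash
python3 -m crank '0.006 0 0 0 1; 0.006 0 0 0 1; 0.006 0 0 0 1; 0.006 0 0 0 1; 0.006 0 0 0 1; 0.006 0 0 0 1; 0.006 0 0 0 1; 0.006 0 0 0 1; 0.006 0 0 0 1; 0.006 0 0 0 1; 0.006 0 0 0 1; 0 0 0 0 1'; python3 loc.py;  python3 -m crank '0.006 0 0 0 1; 0.006 0 0 0 1; 0.006 0 0 0 1; 0.006 0 0 0 1; 0.006 0 0 0 1; 0.006 0 0 0 1; 0.006 0 0 0 1; 0.006 0 0 0 1;  0 0 0 0 1'; python3 loc.py
```

```text
clock: 8.72
tool_pos: [0.6026, -0.0282, 0.0043]
tcp_rot: [-0.0, 0.671, 0.742, 0.0]
force: [0.4, -0.3, -0.3]
finger_gap: 0.0857
both world [0.58   0.0949 0.0958] in stand mm [  1.2 -96.2] deg -0.3
scene world [0.5814 0.0951 0.0947] in stand mm [  2.6 -96.1] deg -0.36
side world [0.5774 0.0945 0.1069] in stand mm [ -1.4 -96.3] deg 0.34
score 34.80843371843825
tcp [ 0.6026 -0.0282  0.0043] in stand mm [  11.3 -220.9] deg -0.01
clock: 9.57
tool_pos: [0.5978, 0.0197, 0.0043]
tcp_rot: [-0.0, 0.671, 0.742, 0.0]
force: [-0.1, -0.1, -0.9]
finger_gap: 0.0856
both world [0.5939 0.1444 0.094 ] in stand mm [ 20.  -48.4] deg -0.4
scene world [0.5941 0.1447 0.0954] in stand mm [ 20.2 -48. ] deg -0.32
side world [0.5721 0.1417 0.1132] in stand mm [ -1.9 -48.9] deg 0.7
score 29.327969221787892
tcp [0.5978 0.0197 0.0043] in stand mm [  11.3 -172.9] deg -0.01
```

The 20 mm reading is an alias by one hole pitch, because the deck hides some holes. About 12 mm remain, so I'll close in with small steps and watch the force.

```bash
python3 -m crank '0.003 0 0 0 1; 0.003 0 0 0 1; 0.002 0 0 0 1; 0.002 0 0 0 1; 0.001 0 0 0 1; 0 0 0 0 1';  python3 -m crank '0.001 0 0 0 1; 0 0 0 0 1';python3 -m crank '0.001 0 0 0 1; 0 0 0 0 1'
```

```text
clock: 10.17
tool_pos: [0.5968, 0.0295, 0.0042]
tcp_rot: [-0.0, 0.671, 0.742, 0.0]
force: [-0.8, -0.8, -0.1]
finger_gap: 0.0854
clock: 10.33
tool_pos: [0.5968, 0.0302, 0.0043]
tcp_rot: [-0.0, 0.671, 0.741, 0.0]
force: [0.3, -0.8, -0.8]
finger_gap: 0.0854
clock: 10.5
tool_pos: [0.5967, 0.0311, 0.0043]
tcp_rot: [0.0, 0.671, 0.741, 0.0]
force: [0.4, -1.8, -0.2]
finger_gap: 0.085
```

```bash
python3 -m crank '0.001 0 0 0 1; 0 0 0 0 1; 0 0 0 0 1';python3 -m crank '0.001 0 0 0 1; 0 0 0 0 1; 0 0 0 0 1'
```

```text
clock: 10.75
tool_pos: [0.5967, 0.0316, 0.0043]
tcp_rot: [0.0, 0.671, 0.741, -0.0]
force: [0.5, -7.0, -2.0]
finger_gap: 0.0854
clock: 11.0
tool_pos: [0.5967, 0.0317, 0.0044]
tcp_rot: [0.001, 0.671, 0.741, -0.001]
force: [0.2, -10.3, -1.6]
finger_gap: 0.0853
```

The force rose to 10 N while the tool stopped advancing, so the tray is against the rail. I'll back straight off, raise the hand and check.

```bash
python3 -m crank '-0.001 0 0 0 1; -0.002 0 0 0 1; -0.003 0 0 0 1; -0.01 0 0 0 1; -0.02 0 0 0 1; -0.03 0 0 0 1; -0.03 0 0 0 1; -0.02 0 -0.02 0 1; 0 0 -0.03 0 1; 0 0 -0.03 0 1; 0 0 -0.03 0 1; 0 0 0 0 1'
python3 - <<'E'
from loc import *
loc(off=.24)
a=[]
for n,(x,y,w,h) in {"scene":(235,180,160,92),"side":(230,140,160,105)}.items():
    c=manip.capture(n)
    a.append(cv2.resize(c["img"][y:y+h,x:x+w],None,fx=3,fy=3,interpolation=cv2.INTER_CUBIC))
cv2.imwrite("pics/f.png",np.vstack(a))
E
```

```text
clock: 12.0
tool_pos: [0.6113, -0.0842, 0.1215]
tcp_rot: [0.004, 0.671, 0.741, 0.002]
force: [0.2, -0.7, 0.4]
finger_gap: 0.0851
both world [0.5742 0.1541 0.0946] in stand mm [  1.4 -36.7] deg -0.36
scene world [0.5755 0.1544 0.0941] in stand mm [  2.7 -36.6] deg -0.39
side world [0.5893 0.1554 0.1083] in stand mm [ 16.6 -37. ] deg 0.42
score 32.0367704266792
tcp [ 0.6113 -0.0842  0.1215] in stand mm [  14.3 -277.5] deg -0.1
```

View pics/f.png

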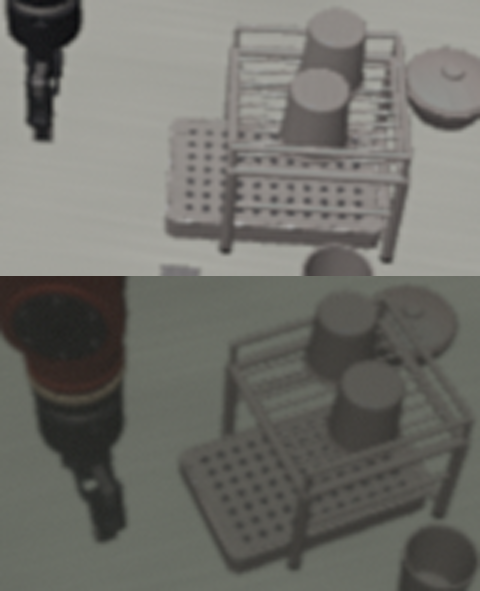

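The tray sits square between the legs: in the scene crop it spans (165–380, 120–245) with its end at the rear legs. The cups are in place and the hand is well clear, so I'm handing in.

```bash
python3 -m crank '0 0 0 0 1; 0 0 0 0 1; 0 0 0 0 1'; python3 -c "
from rig import manip;print(manip.close_job())"
```

```text
clock: 12.45
tool_pos: [0.6075, -0.0821, 0.1132]
tcp_rot: [-0.001, 0.671, 0.742, -0.0]
force: [-0.9, 0.5, -0.5]
finger_gap: 0.0852
the job is handed in; nothing more can be done
None
```

The drip tray is fully home against the stand's rear rail, and I handed the job in at about 12.5 s of the 72 s allowed. `close_job()` gives no verdict, so the result below rests on my own checks.

**What I did:** I pushed the tray's trailing end with both open fingertips. An arc turned it about 10° square to the stand and centred it. I then pushed it straight in between the front legs until it met the rail, where the force rose to about 10 N and the tool stopped. I backed the hand off and raised it clear.

**Last checks:**
- **Position:** the combined camera fit put the tray at x ≈ +1.4 mm and y ≈ −36.7 mm in the stand frame, where home is 0 and −36 mm. It was −0.4° off square.
- **Surroundings:** the last picture showed the tray flat between the legs, both cups standing on the deck, and the hand away from everything. The brush, tumbler and rice bowl were only partly in that picture and the pump bottle was out of it. I did not re-measure any of them, but the hand never worked near them.

**Disagreements:**
- The final side-camera fit alone gave x = +16.6 mm. That is off by one hole spacing (18 mm) because the deck hides part of the tray; corrected, it reads about −1.4 mm.
- The two cameras differ by about 3 to 4 mm in x, which straddles the centre and is inside the 8 mm tolerance.

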